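# Last locating pin into the compressor cover

## Robot

A 7-joint arm with a two-finger parallel gripper is mounted at the origin on the work surface. World frame = base frame: x ahead of the robot, y to its left, z up, the work surface at z = 0. Lengths are in m, angles in rad, forces in N, time in s.
With the tool pointing down it reaches from about 0.4 to 0.875 m from the base axis. Payload 19.3 kg.
Tool frame: the origin (TCP) lies where the fingers leave the gripper's body, on its centre line; the fingertips stand bot.tip_reach ahead of it and the grasp point (between the pads) lies 54 mm ahead of it (bot.tip_reach is the distance from the TCP to the fingertips, in m); z points along the fingers, y is the line along which they close (so a half turn about z gives the same grasp; the last joint's range is limited). The gripper opens to 85 mm and grips with 20 to 120 N. Pads are 22 mm wide; open, the fingers measure 114 mm over their backs; the gripper's body (76 mm by 85 mm) begins 54 mm behind the grasp point. The pads swing forward as they close: fully open they stand 13 mm farther back than shut.
Start: joints at [1.234, 0.521, -0.036, 1.599, 0.021, 1.021, -0.113], TCP at [0.165, -0.603, 0.304] pointing down, gripper open.
Joint ranges: [-2.91, 2.91], [-0.3, 2.13], [-1.5, 1.42], [0.17, 2.43], [-1.26, 4.41], [0.16, 1.93], [-2.52, 2.52]. Speed limits (rad/s): [1.89, 1.89, 2.39, 2.39, 3.01, 3.01, 3.01].

## Interface

Orientations are given as [roll, pitch, yaw] about the fixed x, y, z axes, in that order (R = Rz(yaw) Ry(pitch) Rx(roll)).
In Python, from workcell import bot gives the robot as it stands. The module is installed in compiled form; this text tells all that it offers.
- The arm moves only by the shell command python3 -m jog 'ROWS' [FORCE]. ROWS is JSON, a list that holds one entry, the list of rows, each a list of 7 numbers: the shift along the tool's x, y, z in mm, then the turn, a rotation vector about the tool's x, y, z in rad, then the opening, from 0 (shut) to 1 (fully open). In form: [[[tx, ty, tz, wx, wy, wz, fingers], ...]]. A call has 1 to 5 rows; each row shifts and turns the commanded pose from where the row before left it, along the tool's axes as they then stand; what a row does not reach is not made up. A row lasts 1/10 s, in which the tool goes at most 50 mm and 8.59 degrees, less where a joint would pass 70% of its speed; a pose out of reach is approached as far as the arm can. A call is refused whole if a number of a shift passes 50 or a number of a turn 0.15, either way. A call with a gripper value outside its range is refused whole. The fingers move at their own pace and stop on an object; FORCE is the grip in N (left out, the last holds). Time passes only in rows, so rows that do not move let the fingers close. It gives the time, the measured TCP pose, the force, the opening and the grip force at its end, in the units of the state.
- bot.observe(): the state, without advancing time (a new reading comes with each control period).
- bot.grab_frame(name): name is "scene" or "top" or "wrist"; returns a dict with "img" (480x640x3 uint8, red, green, blue), "intrinsics" (3x3 intrinsics, pixels), "k1" (the pictures are not rectified: a ray, as slopes to the right and down, at radius r is drawn at 1 + k1 r^2 times it, then the intrinsics apply), "R" (3x3) and "t" (3): a world point X has camera coordinates R X + t; the wrist camera has in their place "tool_from_camera" (4x4, takes a point from camera to tool coordinates, whose origin is the TCP and whose axes are the flange's). Camera axes: x right, y down, z forward; pixel columns grow to the right and rows downward; lengths in m; the calibration is good to about 2 mm. A picture is of the moment at which its call begins: read the wrist's pose just before it. There is no depth.
- bot.job_done(): hands the job in; it is judged then, once.
Trained networks look in a picture, given as the dict that the camera call returned (one of the last four; its "shot" number tells which), for a name from the list of things; names that differ only in an ending like _2 or _b are one class to them, and where a whole thing is asked for, a point or a joint stands for the part that bears it (a point fixed in the world has none). Each returns a list of dicts, best first, with "conf" (0 to 1); they miss things now and then, are a little off and sometimes report something else, mostly with a low value. They report only what shows in the picture. A call takes as long as a camera call. They do not tell look-alikes from the thing itself.
- bot.trace(query, picture): "region" (480x640 bool, what is visible of it).
- bot.spot_point(query, picture): "xyz" ([x, y, z] in m, in world coordinates, good to about 4 mm: a listed point, or the origin of a listed thing).
The state is a dict: "clock": time; "qpos": joint angles; "qd": joint speeds; "joint_efforts": joint torques, N m; "position": TCP position; "tool_rot": TCP orientation; "force": force on the tool from outside, world axes, zero at the start; "moment": the same for the moment, N m; "grip_width": finger opening in m; "finger_force": force on a finger pad.
Only numpy, scipy, OpenCV 4.12 (cv2) and the standard library are available. Lean on these libraries where they do the work, as an engineer would, in place of code of your own. Each camera call takes 0.05 s, during which the arm holds its last target. There are 200 camera calls.

## Task

The compressor housing has a round-knobbed locating pin in three corners of its cover and an empty pin hole in the fourth. Take the matching round-knobbed pin from the wooden rack, put it down through the cover's hole into the bore behind it until its flange lies flat on the cover, and let go. Leave the square-headed pin and the bar-headed pin standing in the rack.

Things in the scene. Friction and masses are not known exactly. Their poses are not given: they have to be found in the camera images.
- round_pin_grip (a point): The pin to use, loose steel, 0.13 to 0.25 kg, upright in a rack hole: the only round knob there, 24 mm wide, 40 high, on a 44 mm flange 5 thick that rests on the rack's top. Shank below the flange: 14 mm wide, 40 long, last 12 tapered to 6. Point: middle of the knob's height on the axis, z up; 25 mm above the flange's underside, 20 below the knob's top, 65 above the tip. Lift 45 mm or more to clear the rack.
- hole (a point): Centre of the empty hole's mouth, level with the top of the fixed housing's pale cover (176 x 136 mm, 58 mm above the bench, any yaw); z up. Hole 31 mm wide through the 6 mm cover, then a coaxial 25 mm bore to 52 mm deep. Pin home: its point is 25 mm above this one. The other corners, 96 and 130 mm away, carry fixed knobs 45 mm high; a middle brass cap is 16 mm high.
- square_pin_grip (a point): Bystander pin, loose steel, with a square head 28 x 28 x 40 mm on a 44 mm flange, in the rack. Point: middle of the head, on the axis, 25 mm above the rack's top. The rack is a fixed wooden block, 240 x 70 mm, 50 high, with the three pins in one straight row of holes 80 mm apart, in any order.
- bar_pin_grip (a point): Bystander pin, loose steel, in the same row of the rack, with a flat T-bar head 54 x 12 mm, 20 high, its top 45 mm above the rack, on a 44 mm flange. Point: on the axis, 25 mm above the rack's top.
Not all that is in view belongs to the job. Leave any blue or red look-alike of the part that bears round_pin_grip alone.

How it is judged:
At the end, for the whole second after the job is handed in: The round-knobbed pin stays in the empty hole: its axis within 12 mm of the hole's centre, its flange down on the cover (within 5 mm), upright within 10 degrees (horizontal distance between round_pin_grip and hole below 0.012 m and z of round_pin_grip in the frame of hole between 0.015 and 0.03 m and angle between round_pin_grip's own z axis and vertical below 0.175 rad); the robot touches nothing.
It fails at once if the square-headed pin is moved more than 30 mm from where it stood (distance of square_pin_grip from where it was at the start of the episode above 0.03 m).
It fails at once if the bar-headed pin is moved more than 30 mm from where it stood (distance of bar_pin_grip from where it was at the start of the episode above 0.03 m).
It also fails if it takes over 32 s, if anything falls off the work surface, if the arm or the gripper's body presses on something with over 40 N, if the wrist force passes 120 N, or if a joint passes its speed limit or range.

## Working session

There is one attempt and no reset: what is moved stays moved. The work goes in short steps, Python scripts to look and compute and a shell command to move; the robot and the scene stay as the last step left them, time stands still between calls to the robot, and variables do not carry over. Pictures are saved under pics/ and viewed, at most 10 in all, crops included, and the job is handed in when it is done.

```bash
mkdir -p pics; cat > h.py <<'E'
import numpy as np, cv2
from workcell import bot
from scipy.spatial.transform import Rotation as Ro
def save(f,n): cv2.imwrite('pics/'+n+'.png',f['img'][:,:,::-1])
def ray(f,uv,z,st=None):
    K=f['intrinsics'];d=np.linalg.inv(K)@[uv[0],uv[1],1];p=d[:2];q=p.copy()
    for _ in range(20): q=p/(1+f['k1']*(q@q))
    d=np.array([q[0],q[1],1])
    if 'R' in f: R=np.array(f['R']).T;c=-R@f['t']
    else:
        T=np.array(f['tool_from_camera']);Rt=Ro.from_euler('xyz',st['tool_rot']).as_matrix()
        R=Rt@T[:3,:3];c=Rt@T[:3,3]+st['position']
    w=R@d;return c+w*(z-c[2])/w[2]
E
python3 - <<'E'
from h import *
np.set_printoptions(precision=4,suppress=True)
s=bot.observe();print(s,bot.tip_reach)
ims=[]
for n in ['scene','top']:
    f=bot.grab_frame(n);save(f,n+'0')
    for q in ['round_pin_grip','hole','square_pin_grip','bar_pin_grip']:
        print(n,q,[(np.round(r['xyz'],4),round(r['conf'],2)) for r in bot.spot_point(q,f)])
E
```

```text
{'clock': 0.0, 'qpos': array([ 1.2338,  0.5221, -0.0363,  1.6   ,  0.0212,  1.0211, -0.1128]), 'qd': array([-0.0004, -0.0006, -0.0009,  0.0009, -0.0003, -0.0006,  0.0003]), 'joint_efforts': array([  0.    , -92.7126,   1.98  , -36.9942,   0.0178,   0.0083,
        -0.    ]), 'position': array([ 0.1647, -0.6026,  0.3033]), 'tool_rot': array([-3.1404,  0.0001,  0.2668]), 'force': array([-0.1954, -0.6926, -1.1029]), 'moment': array([-0.0065,  0.0558,  0.0193]), 'finger_force': 0.0, 'grip_width': 0.08527805670602177} 0.0726
scene round_pin_grip [(array([ 0.3762, -0.2441,  0.0624]), 0.98), (array([ 0.6095, -0.2517,  0.0616]), 0.88), (array([ 0.5152, -0.2965,  0.0753]), 0.64), (array([ 0.4907, -0.2182,  0.0763]), 0.55)]
scene hole [(array([0.5728, 0.0529, 0.0618]), 0.6), (array([ 0.4904, -0.2179,  0.078 ]), 0.22)]
scene square_pin_grip [(array([ 0.4734, -0.14  ,  0.0753]), 0.68), (array([0.5725, 0.0541, 0.0619]), 0.51)]
scene bar_pin_grip [(array([ 0.5133, -0.2907,  0.0729]), 0.68)]
top round_pin_grip [(array([ 0.3775, -0.245 ,  0.0605]), 0.79), (array([ 0.4932, -0.2168,  0.0712]), 0.69), (array([ 0.6093, -0.248 ,  0.0687]), 0.61)]
top hole [(array([0.5749, 0.057 , 0.057 ]), 0.71)]
top square_pin_grip [(array([ 0.4721, -0.1393,  0.0745]), 0.76)]
top bar_pin_grip [(array([ 0.5106, -0.2938,  0.0748]), 0.92)]
```

View pics/top0.png

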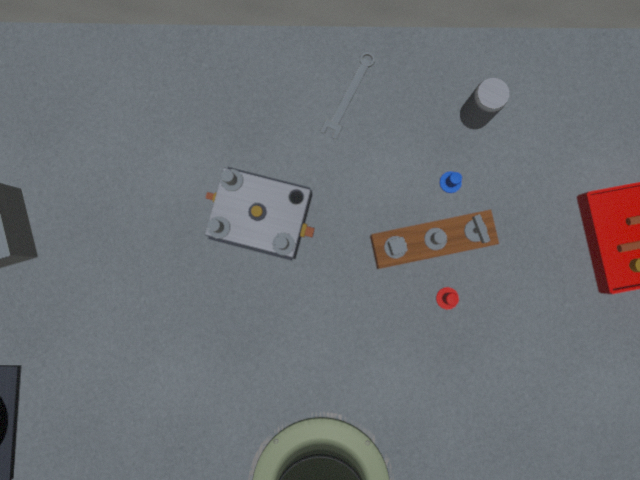

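View pics/scene0.png

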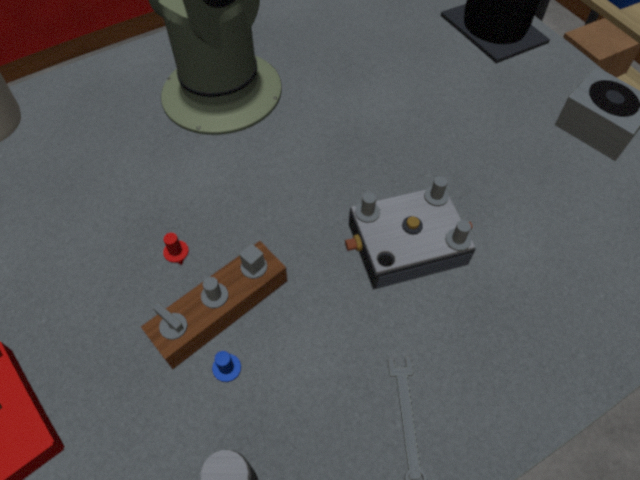

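The top view shows the rack with the square pin (396,246), round pin (437,238), bar pin (480,228) and the empty hole at (296,197). Blue and red decoys are beside the rack. The estimates from both cameras agree, so I'll plan the approach with the fingers closing across the row.

```bash
cat > plan.py <<'E'
import sys
from h import *
x,y,z,yaw,n=map(float,sys.argv[1:6]);n=int(n)
s=bot.observe();p=np.array(s['position']);R=Ro.from_euler('xyz',s['tool_rot'])
w=(R.inv()*Ro.from_euler('xyz',[np.pi,0,yaw])).as_rotvec()/n
d=(np.array([x,y,z])-p)/n
print('clock',s['clock'],'pos',p.round(4),'rot',np.round(s['tool_rot'],3),'force',np.round(s['force'],1),'gw',s['grip_width'])
for i in range(n):
    print(np.round(R.inv().apply(d)*1000,1).tolist(),np.round(w,3).tolist()); R=R*Ro.from_rotvec(w)
E
python3 plan.py 0.4915 -0.2175 0.24 1.838 13
```

```text
clock 0.5 pos [ 0.1647 -0.6029  0.3039] rot [-3.142  0.     0.267] force [ 0.  -0.2 -0.7] gw 0.08553654839551339
[32.1, -22.0, 4.9] [-0.0, -0.0, -0.121]
[34.5, -17.9, 4.9] [-0.0, -0.0, -0.121]
[36.4, -13.7, 4.9] [-0.0, -0.0, -0.121]
[37.8, -9.2, 4.9] [-0.0, -0.0, -0.121]
[38.6, -4.5, 4.9] [-0.0, -0.0, -0.121]
[38.9, 0.1, 4.9] [-0.0, -0.0, -0.121]
[38.6, 4.8, 4.9] [-0.0, -0.0, -0.121]
[37.7, 9.4, 4.9] [-0.0, -0.0, -0.121]
[36.3, 13.9, 4.9] [-0.0, -0.0, -0.121]
[34.3, 18.2, 4.9] [-0.0, -0.0, -0.121]
[31.9, 22.2, 4.9] [-0.0, -0.0, -0.121]
[29.0, 25.9, 4.9] [-0.0, -0.0, -0.121]
[25.7, 29.2, 4.9] [-0.0, -0.0, -0.121]
```

```bash
python3 -m jog '[[[32,-22,5,0,0,-0.12,1],[34,-18,5,0,0,-0.12,1],[36,-14,5,0,0,-0.12,1],[38,-9,5,0,0,-0.12,1],[39,-5,5,0,0,-0.12,1]]]' 40
python3 -m jog '[[[39,0,5,0,0,-0.12,1],[39,5,5,0,0,-0.12,1],[38,9,5,0,0,-0.12,1],[36,14,5,0,0,-0.12,1],[34,18,5,0,0,-0.12,1]]]'
python3 plan.py 0.4915 -0.2175 0.24 1.838 4
```

```text
clock: 1.0
position: [0.2907, -0.453, 0.2789]
tool_rot: [3.141, 0.0, 0.872]
force: [-0.1, -0.1, -0.7]
grip_width: 0.085
finger_force: 0.0
clock: 1.5
position: [0.4172, -0.3053, 0.2539]
tool_rot: [3.141, 0.0, 1.471]
force: [-0.6, -1.4, 0.2]
grip_width: 0.0857
finger_force: 0.0
clock 1.5 pos [ 0.4172 -0.3053  0.2539] rot [3.141 0.    1.471] force [-0.6 -1.4  0.2] gw 0.08571106203530782
[23.7, 16.3, 3.5] [0.0, 0.0, -0.092]
[22.1, 18.4, 3.5] [0.0, 0.0, -0.092]
[20.3, 20.4, 3.5] [0.0, 0.0, -0.092]
[18.4, 22.1, 3.5] [0.0, 0.0, -0.092]
```

```bash
python3 -m jog '[[[24,16,3,0,0,-0.09,1],[22,18,3,0,0,-0.09,1],[20,20,4,0,0,-0.09,1],[18,22,4,0,0,-0.09,1],[0,0,0,0,0,0,1]]]'
python3 - <<'E'
from h import *
s=bot.observe();f=bot.grab_frame('wrist');save(f,'w1');print(s['position'],s['tool_rot'])
for q in ['round_pin_grip','square_pin_grip','bar_pin_grip']:
    print(q,[(np.round(r['xyz'],4),round(r['conf'],2)) for r in bot.spot_point(q,f)])
for r in bot.trace('round_pin_grip',f):
    m=r['region'];v,u=np.nonzero(m);print(round(r['conf'],2),m.sum(),u.mean().round(),v.mean().round(),u.min(),u.max(),v.min(),v.max())
f=bot.grab_frame('top')
E
```

```text
clock: 2.0
position: [0.4922, -0.2165, 0.2396]
tool_rot: [3.14, -0.001, 1.834]
force: [-0.1, -0.3, 0.7]
grip_width: 0.0853
finger_force: 0.0
[ 0.4922017  -0.21650804  0.23961848] [ 3.14020096e+00 -1.43451817e-03  1.83417432e+00]
round_pin_grip [(array([ 0.4957, -0.2221,  0.0776]), 0.95), (array([ 0.5999, -0.2526,  0.0639]), 0.93), (array([ 0.3787, -0.2425,  0.0649]), 0.6)]
square_pin_grip [(array([ 0.4752, -0.1417,  0.0801]), 0.75)]
bar_pin_grip [(array([ 0.5095, -0.2978,  0.0788]), 0.67)]
0.96 2714 316.0 237.0 288 343 207 270
0.84 3138 159.0 227.0 122 192 195 256
0.79 1777 443.0 299.0 413 473 277 333
```

View pics/w1.png

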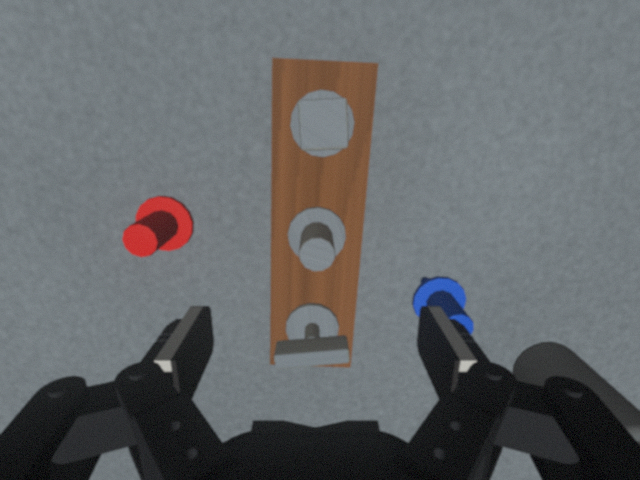

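The wrist view shows the round pin with its knob top at about (317,254) and flange centre at (316,236), with the square pin above and the bar pin below. I'll triangulate the pin by projecting those onto known heights.

```bash
python3 - <<'E'
from h import *
s=bot.observe();f=bot.grab_frame('wrist');save(f,'w1b')
print(s['position'])
print(ray(f,(317.5,254),.095,s),ray(f,(316.5,236),.055,s), ray(f,(322,123),.055,s), ray(f,(312.5,328),.055,s))
E
python3 plan.py 0.4925 -0.2195 0.137 1.834 5
```

```text
[ 0.48970605 -0.22057433  0.24004205]
[ 0.49078693 -0.22051591  0.095     ] [ 0.4905084  -0.22144147  0.055     ] [ 0.4738548  -0.14266821  0.055     ] [ 0.50725687 -0.2987813   0.055     ]
clock 2.35 pos [ 0.4897 -0.2205  0.2401] rot [-3.141  0.     1.825] force [-0.7  0.7  0.3] gw 0.08532165758956868
[0.1, 0.6, 20.6] [-0.0, 0.0, -0.002]
[0.1, 0.6, 20.6] [-0.0, 0.0, -0.002]
[0.1, 0.6, 20.6] [-0.0, 0.0, -0.002]
[0.1, 0.6, 20.6] [-0.0, 0.0, -0.002]
[0.0, 0.6, 20.6] [-0.0, 0.0, -0.002]
```

```bash
python3 -m jog '[[[1,1,25,0,0,0,1],[0,0,25,0,0,0,1],[0,0,25,0,0,0,1],[0,0,18,0,0,0,1],[0,0,10,0,0,0,1]]]'
python3 -m jog '[[[0,0,0,0,0,0,0.6],[0,0,0,0,0,0,0.3],[0,0,0,0,0,0,0.1],[0,0,0,0,0,0,0.1],[0,0,0,0,0,0,0.1]]]' 70
python3 -m jog '[[[0,0,0,0,0,0,0],[0,0,0,0,0,0,0],[0,0,0,0,0,0,0]]]' 70
```

```text
clock: 2.85
position: [0.4903, -0.2187, 0.1356]
tool_rot: [-3.14, -0.001, 1.826]
force: [-0.3, 0.1, 0.3]
grip_width: 0.0857
finger_force: 0.0
clock: 3.35
position: [0.4914, -0.2186, 0.1379]
tool_rot: [3.14, 0.001, 1.827]
force: [-0.6, 0.0, 9.8]
grip_width: 0.0222
finger_force: 68.0
clock: 3.65
position: [0.4914, -0.2186, 0.1379]
tool_rot: [3.14, 0.001, 1.827]
force: [-2.3, 1.0, 11.3]
grip_width: 0.0219
finger_force: 68.0
```

```bash
python3 -m jog '[[[0,0,-10,0,0,0,0],[0,0,-20,0,0,0,0],[0,0,-30,0,0,0,0],[0,0,-35,0,0,0,0],[0,0,-30,0,0,0,0]]]' 70
python3 - <<'E'
from h import *
s=bot.observe();f=bot.grab_frame('scene');save(f,'s2')
print(s['position'],s['grip_width'],s['finger_force'],s['force'])
E
python3 plan.py 0.555 0.035 0.262 1.83 8
```

```text
clock: 4.15
position: [0.4907, -0.2183, 0.2642]
tool_rot: [3.141, 0.0, 1.827]
force: [0.5, -0.7, -1.4]
grip_width: 0.0224
finger_force: 69.7
[ 0.49070419 -0.21834261  0.26419151] 0.022383150405480744 69.67456340789795 [ 0.48344812 -0.70295996 -1.44477936]
clock 4.2 pos [ 0.4921 -0.2187  0.2684] rot [3.137e+00 3.000e-03 1.827e+00] force [ 3.1 -1.6  5.4] gw 0.022481252900373797
[28.7, 15.6, 0.8] [0.001, 0.0, -0.0]
[28.7, 15.6, 0.8] [0.001, 0.0, -0.0]
[28.7, 15.7, 0.8] [0.001, 0.0, -0.0]
[28.7, 15.7, 0.8] [0.001, 0.0, -0.0]
[28.7, 15.7, 0.8] [0.001, 0.0, -0.0]
[28.7, 15.7, 0.8] [0.001, 0.0, -0.0]
[28.6, 15.7, 0.8] [0.001, 0.0, -0.0]
[28.6, 15.7, 0.8] [0.001, 0.0, -0.0]
```

View pics/s2.png

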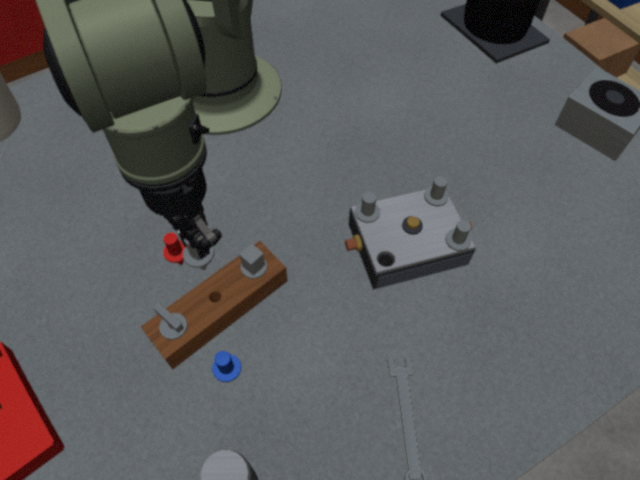

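The scene view shows the pin in the gripper around (200,255), the rack hole at (215,297) empty, and the bystanders undisturbed. Next I move to just short of the hole.

```bash
python3 -m jog '[[[20,11,0,0,0,0,0],[30,16,0,0,0,0,0],[34,19,0,0,0,0,0],[34,19,0,0,0,0,0],[34,19,0,0,0,0,0]]]' 70
python3 -m jog '[[[34,19,0,0,0,0,0],[25,14,0,0,0,0,0],[15,9,0,0,0,0,0],[0,0,0,0,0,0,0],[0,0,0,0,0,0,0]]]' 70
python3 - <<'E'
from h import *
f=bot.grab_frame('wrist');s=bot.observe();f=bot.grab_frame('wrist');save(f,'w3')
print(s['position'],s['tool_rot'],s['grip_width'])
print([(np.round(r['xyz'],4),round(r['conf'],2)) for r in bot.spot_point('hole',f)])
t=bot.grab_frame('top')
print([(np.round(r['xyz'],4),round(r['conf'],2)) for r in bot.spot_point('hole',t)])
E
```

```text
clock: 4.7
position: [0.5337, -0.0488, 0.2625]
tool_rot: [3.141, 0.0, 1.827]
force: [0.1, -0.5, -2.2]
grip_width: 0.0221
finger_force: 69.7
clock: 5.2
position: [0.5554, 0.0319, 0.2621]
tool_rot: [-3.141, 0.0, 1.827]
force: [0.3, -0.5, -1.5]
grip_width: 0.0224
finger_force: 69.7
[0.5553245  0.03128142 0.26204948] [-3.14121613e+00  4.60062279e-04  1.82626866e+00] 0.022244924164501776
[(array([0.5711, 0.0544, 0.0592]), 0.92)]
[]
```

View pics/w3.png

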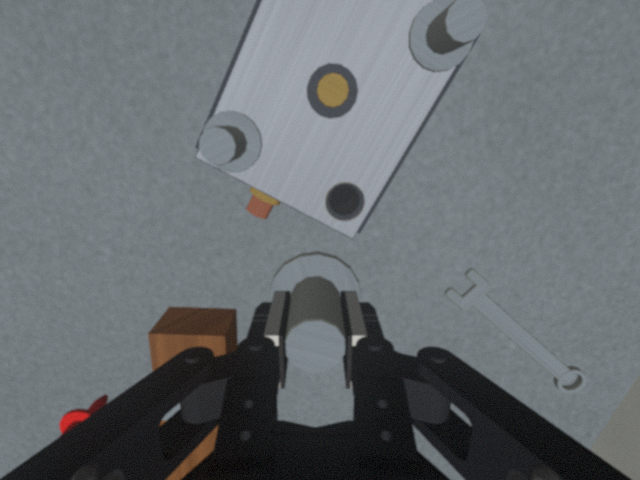

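Wrist view: the hole is at (345,201), the neighbouring fixed knobs are at (221,146) and (465,20). The pin sits straight in the fingers, flange centred around u=316.

```bash
python3 - <<'E'
from h import *
s=bot.observe();f=bot.grab_frame('wrist');save(f,'w3b')
g=cv2.cvtColor(f['img'],cv2.COLOR_RGB2GRAY)[165:240,305:385]
m=(g<60).astype(np.uint8);n,l,st,c=cv2.connectedComponentsWithStats(m);i=1+np.argmax(st[1:,4]);print(c[i]+[305,165],st[i])
print('hole',ray(f,c[i]+[305,165],.058,s))
# flange: horizontal extremes at widest row, top edge
z=s['position'][2]-.083
for uv in [(273,290),(358,290),(316,252)]: print(uv,ray(f,uv,z,s)-s['position'])
E
python3 plan.py 0.572 0.054 0.215 1.827 3
```

```text
[343.49496403 199.43021583] [ 24  20  31  30 695]
hole [0.57067873 0.05863465 0.058     ]
(273, 290) [-2.09693397e-02  9.81024828e-06 -8.30000000e-02]
(358, 290) [ 0.0177938   0.01008501 -0.083     ]
(316, 252) [-0.00617478  0.02359069 -0.083     ]
clock 5.5 pos [0.5555 0.0314 0.262 ] rot [3.142 0.    1.826] force [ 0.5  0.2 -1.8] gw 0.021793479842515652
[5.9, 7.2, 15.7] [0.0, 0.0, -0.0]
[5.9, 7.2, 15.7] [0.0, 0.0, -0.0]
[5.9, 7.2, 15.7] [0.0, 0.0, -0.0]
```

```bash
python3 -m jog '[[[6,7,15,0,0,0,0],[6,7,20,0,0,0,0],[6,7,20,0,0,0,0],[0,1,7,0,0,0,0],[0,0,0,0,0,0,0]]]' 70
python3 - <<'E'
from h import *
s=bot.observe();print(s['position'])
a=bot.grab_frame('scene')['img'][160:310,320:500];b=bot.grab_frame('wrist')['img'][150:400,220:460]
o=np.hstack([cv2.resize(a,(480,400)),cv2.resize(b,(320,400*1))])
cv2.imwrite('pics/c4.png',o[:,:,::-1])
E
```

```text
clock: 6.0
position: [0.5719, 0.0552, 0.1985]
tool_rot: [-3.139, -0.001, 1.827]
force: [-0.5, 0.1, -1.6]
grip_width: 0.0221
finger_force: 69.7
[0.57187187 0.0552321  0.19846728]
```

View pics/c4.png

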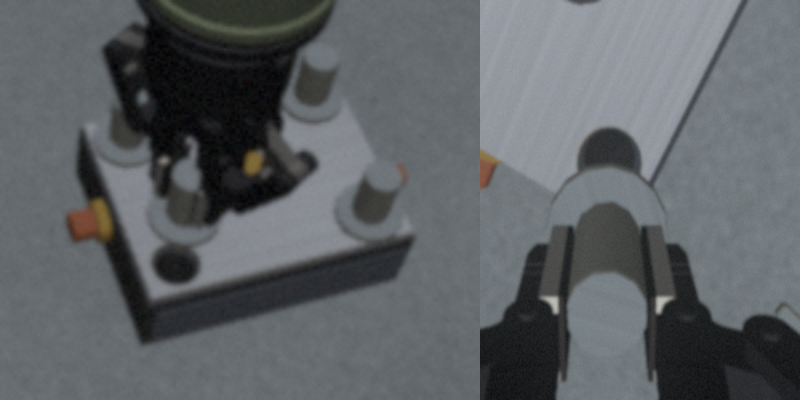

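The crops show the pin above the hole, hole rim's far edge at about (316.8,229) and flange far edge at (316,254) in wrist pixels. They're laterally aligned.

```bash
python3 - <<'E'
from h import *
s=bot.observe();f=bot.grab_frame('wrist')
tx=Ro.from_euler('xyz',s['tool_rot']).as_matrix()[:,0]
print('hole',ray(f,(316.8,229),.058,s)-.0155*tx,'flange',ray(f,(316,253.7),s['position'][2]-.083,s)-.022*tx,s['position'])
E
```

```text
hole [0.5724806  0.05690183 0.05800065] flange [0.57196161 0.05637521 0.11715685] [0.57237629 0.05485455 0.20015593]
```

Aligned within 1 mm, so I go straight down.

```bash
python3 -m jog '[[[0,0,12,0,0,0,0],[0,0,12,0,0,0,0],[0,0,10,0,0,0,0],[0,0,8,0,0,0,0],[0,0,5,0,0,0,0]]]' 70
python3 -m jog '[[[0,0,2,0,0,0,0],[0,0,1,0,0,0,0],[0,0,0,0,0,0,0]]]' 70
```

```text
clock: 6.65
position: [0.572, 0.055, 0.1518]
tool_rot: [-3.141, -0.0, 1.827]
force: [-0.0, 0.5, -2.0]
grip_width: 0.0219
finger_force: 69.7
clock: 6.95
position: [0.5724, 0.0551, 0.15]
tool_rot: [3.141, 0.0, 1.827]
force: [0.6, -0.4, -1.9]
grip_width: 0.0216
finger_force: 69.7
```

```bash
python3 -m jog '[[[0,0,1,0,0,0,0],[0,0,1,0,0,0,0],[0,0,1,0,0,0,0],[0,0,0,0,0,0,0],[0,0,0,0,0,0,0]]]' 70
```

```text
clock: 7.45
position: [0.5723, 0.055, 0.1469]
tool_rot: [-3.142, -0.0, 1.827]
force: [-0.1, -0.5, -2.5]
grip_width: 0.0222
finger_force: 69.7
```

```bash
python3 -m jog '[[[0,0,1,0,0,0,0],[0,0,0,0,0,0,0.4],[0,0,0,0,0,0,0.6],[0,0,0,0,0,0,0.6],[0,0,0,0,0,0,0.6]]]' 20
python3 -m jog '[[[0,0,-10,0,0,0,0.6],[0,0,-20,0,0,0,0.6],[0,0,-30,0,0,0,0.6],[0,0,-40,0,0,0,0.6],[0,0,-30,0,0,0,0.6]]]'
python3 -m jog '[[[-30,0,0,0,0,0,0.6],[-30,0,0,0,0,0,0.6],[-20,0,0,0,0,0,0.6],[0,0,0,0,0,0,0.6]]]'
python3 - <<'E'
from h import *
s=bot.observe();f=bot.grab_frame('wrist');save(f,'w5');print(s['position'])
print([(np.round(r['xyz'],4),round(r['conf'],2)) for r in bot.spot_point('round_pin_grip',f)])
f=bot.grab_frame('scene');cv2.imwrite('pics/s5.png',cv2.resize(f['img'][140:380,130:490,::-1],(720,480)))
E
```

```text
clock: 7.95
position: [0.5723, 0.0551, 0.146]
tool_rot: [3.141, -0.0, 1.827]
force: [-0.7, 0.1, 0.2]
grip_width: 0.0512
finger_force: 0.0
clock: 8.45
position: [0.5724, 0.0553, 0.2788]
tool_rot: [3.14, -0.0, 1.827]
force: [0.4, -0.7, -0.1]
grip_width: 0.0512
finger_force: 0.0
clock: 8.85
position: [0.5929, -0.0255, 0.2764]
tool_rot: [3.142, 0.001, 1.823]
force: [-1.4, -0.1, 0.2]
grip_width: 0.0516
finger_force: 0.0
[ 0.59289707 -0.02553576  0.27644651]
[(array([ 0.6053, -0.2524,  0.0666]), 0.78), (array([ 0.3772, -0.241 ,  0.0669]), 0.77), (array([0.5776, 0.0525, 0.0868]), 0.69)]
```

View pics/w5.png

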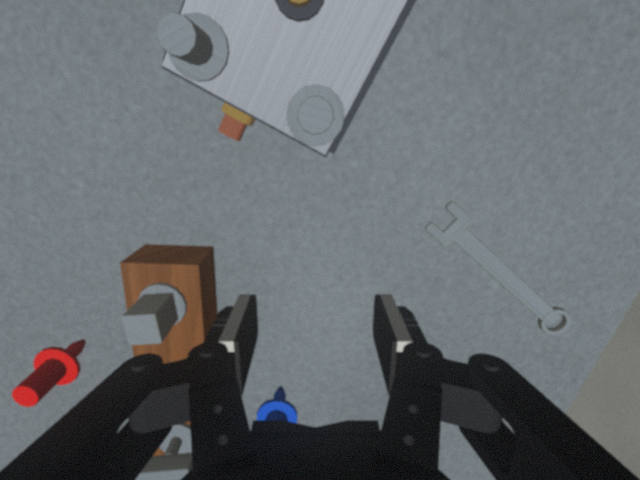

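View pics/s5.png

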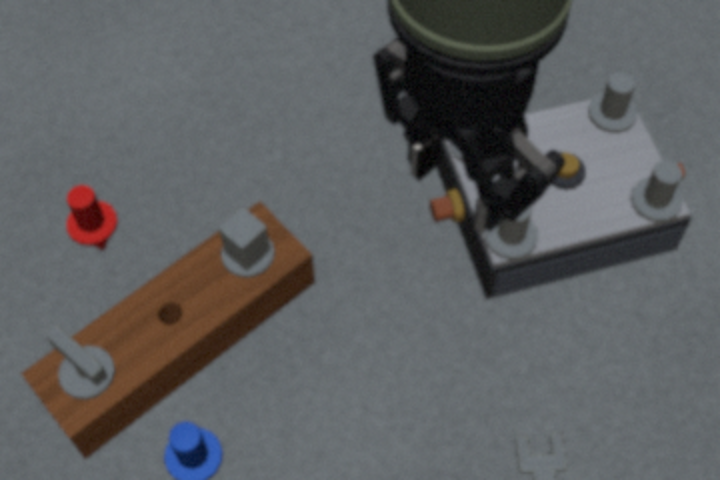

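The wrist view shows the pin's knob and flange concentric at (316,115), directly below the camera. In the scene view it stands upright with its flange flat on the cover, the bystanders are in place, and the gripper is clear.

```bash
python3 -c "
from workcell import bot
print(bot.job_done())"
```

```text
the job is handed in; nothing more can be done
None
```

The round-knobbed pin is in the empty hole with its flange flat on the cover and released, the square and bar pins are untouched in the rack, and the job was handed in at about 9 s (no verdict was returned).

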